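# Snap the cover onto the amplifier housing

## Robot

A 7-joint arm with a two-finger parallel gripper is mounted at the origin on a cart in front of the work surface, level with it; the furniture and walls round the work are solid. World frame = base frame: x ahead of the robot, y to its left, z up, the work surface at z = 0. Lengths are in m, angles in rad, forces in N, time in s.
With the tool pointing down it reaches from about 0.425 to 0.95 m from the base axis. Payload 4.7 kg.
Tool frame: the origin (TCP) lies between the finger pads; the fingertips stand 25 mm ahead of it and the grasp point (between the pads) lies 6 mm ahead of it; x points along the fingers, z is the direction in which the jaws open and shut, and the axes are right-handed (so a half turn about x gives the same grasp; the last joint's range is limited). The gripper opens to 85 mm and grips with 20 to 120 N. Pads are 22 mm wide; open, the fingers measure 114 mm over their backs; the gripper's body (76 mm by 85 mm) begins 54 mm behind the grasp point. The pads swing forward as they close: fully open they stand 13 mm farther back than shut.
Start: joints at [-1.35, 0.469, -0.049, 1.532, 0.024, 1.141, -0.082], TCP at [0.167, 0.654, 0.256] pointing down, gripper open.
Joint ranges: [-2.59, 2.59], [-0.33, 1.99], [-1.39, 1.29], [0.1, 2.45], [-1.04, 4.18], [0.21, 1.99], [-2.66, 2.66]. Speed limits (rad/s): [2.57, 2.57, 3.14, 3.14, 3.14, 3.14, 3.14].

## Interface

Orientations are given as a 3x3 rotation matrix whose columns are the frame's x, y, z axes.
In Python, from rig import * gives the robot as it stands. Calls block until the motion is done:
- movep(position, orientation): joint-space move of the TCP to a pose.
- move_l(position, attitude=None, feed=0.15, until_force=None): straight line of the TCP; attitude=None keeps the orientation; feed is the mean speed in m/s. With until_force (N) it stops when the force on the tool has changed by that much, and returns True; else False.
- move_joints(angles): joint-space move.
- command_gripper(opening, newtons=None): finger opening in m; newtons is the grip in N (None keeps the last); returns when the fingers have stopped.
- sleep(seconds).
- inverse_kinematics(position, orientation): joint angles nearest the present ones, or None.
- sense(): the state.
- camera(name): name is "scene" or "side" or "wrist"; returns (picture, depth): 384x512x3 uint8, red, green, blue; 384x512 float32, m along the optical axis (not along the pixel's ray), 0 where there is no reading.
- camera_params(name): a dict with "K" (3x3 intrinsics, pixels), "position" and "rotation" of the camera in the world; the wrist camera has in their place "tool_from_camera" (4x4, takes a point from camera to tool coordinates, whose origin is the TCP and whose axes are the tool frame's). Camera axes: x right, y down, z forward; pixel columns grow to the right and rows downward; lengths in m; the calibration is good to about 2 mm. A picture is of the moment at which its call begins: read the wrist's pose just before it. camera_params takes no time and is no camera call.
A pose or a line that the arm cannot do raises Unreachable and nothing moves.
- finish_job(): hands the job in, once; it reports no verdict.
The state is a dict: "time_s": time; "joint_pos": joint angles; "qd": joint speeds; "joint_efforts": joint torques, N m; "position": TCP position; "tcp_rot": TCP orientation; "wrist_force": force on the tool from outside, world axes, zero at the start; "ft_torque": the same for the moment, N m; "finger_gap": finger opening in m.
Only numpy, scipy, OpenCV 4.12 (cv2) and the standard library are available. Lean on these libraries where they do the work, as an engineer would, in place of code of your own. Each camera call takes 0.05 s, during which the arm holds its last target. There are 200 camera calls.

## Task

The grey cover lies loose on the four orange clips of the black amplifier housing. Press it on one corner at a time until it is fully home and all four clips have snapped over its edge, then let go of it. Leave the small things round the housing where they are.

Things in the scene. Friction and masses are not known exactly. Their poses are not given: they have to be found in the camera images.
- housing: Black box bolted down by two aluminium ears, 172 mm long (y; 208 over the ears), 128 wide over the clips (x). Origin: centre of its underside, z up. -x side (two lamps) = near, +x side (brass sockets) = far, +y end = left. Ledge for the cover 44 mm up; end walls and mid ribs (60 mm high) keep the cover in place sideways with 2 mm play; clips 60 mm high.
- cover: Light grey cover, 116 x 152 x 3 mm, lying loose on the clips' slanted noses, 10.5 mm too high. Origin: centre of its underside; axes as the housing's. Two stiff panels joined by a black soft web across the middle: it twists easily about its long (y) axis, so each corner goes down by itself; this body is the left panel. Fully home its top is 47 mm above the table.
- mark_near_left (a point): Press mark (faint ring, 22 mm across) on the cover's top at its near left corner, -33 mm in x and +52 mm in y from the cover's centre, 20 mm inside that clip's nose. About 58 mm above the table at the start, 47 to 48.5 mm with all corners in (up to 51 mm while a neighbour still stands high). It snaps in at 10 to 15 N straight down; press on to about 20 N, when it is on its seat.
- mark_near_right (a point): Press mark (faint ring, 22 mm across) on the cover's top at its near right corner, -33 mm in x and -52 mm in y from the cover's centre, 20 mm inside that clip's nose. About 58 mm above the table at the start, 47 to 48.5 mm with all corners in (up to 51 mm while a neighbour still stands high). It snaps in at 10 to 15 N straight down; press on to about 20 N, when it is on its seat.
- mark_far_left (a point): Press mark (faint ring, 22 mm across) on the cover's top at its far left corner, +33 mm in x and +52 mm in y from the cover's centre, 20 mm inside that clip's nose. About 58 mm above the table at the start, 47 to 48.5 mm with all corners in (up to 51 mm while a neighbour still stands high). It snaps in at 10 to 15 N straight down; press on to about 20 N, when it is on its seat.
- mark_far_right (a point): Press mark (faint ring, 22 mm across) on the cover's top at its far right corner, +33 mm in x and -52 mm in y from the cover's centre, 20 mm inside that clip's nose. About 58 mm above the table at the start, 47 to 48.5 mm with all corners in (up to 51 mm while a neighbour still stands high). It snaps in at 10 to 15 N straight down; press on to about 20 N, when it is on its seat.
- clip_near_left (a joint): Orange sprung clip, 18 mm wide, at the near left corner, hinged at its foot. 0 rad: standing upright (before the press, and again once it has snapped over the cover's edge); the cover's edge pushes it out to about 0.1 rad on the way down. The nose overlaps the cover by 4 mm.
- clip_near_right (a joint): Orange sprung clip, 18 mm wide, at the near right corner, hinged at its foot. 0 rad: standing upright (before the press, and again once it has snapped over the cover's edge); the cover's edge pushes it out to about 0.1 rad on the way down. The nose overlaps the cover by 4 mm.
- clip_far_left (a joint): Orange sprung clip, 18 mm wide, at the far left corner, hinged at its foot. 0 rad: standing upright (before the press, and again once it has snapped over the cover's edge); the cover's edge pushes it out to about 0.1 rad on the way down. The nose overlaps the cover by 4 mm.
- clip_far_right (a joint): Orange sprung clip, 18 mm wide, at the far right corner, hinged at its foot. 0 rad: standing upright (before the press, and again once it has snapped over the cover's edge); the cover's edge pushes it out to about 0.1 rad on the way down. The nose overlaps the cover by 4 mm.
- red_vial: Small white vial with a red cap, 22 mm across, 60 mm tall, standing off the housing's left end; origin at the centre of its foot. Leave it alone.
- oil_bottle: Small amber bottle with a black cap, 27 mm across, 65 mm tall, standing off the housing's right end; origin at the centre of its foot. Leave it alone.
- hex_key: Steel hex key, 174 x 40 x 7 mm, lying on the table behind the housing, origin at its middle, underside. Leave it alone.
Not all that is in view belongs to the job. Of the things shaped like the cover, the grey one is meant.

How it is judged:
On the way:
1. one corner has snapped in while another still stands high (corner by corner, not all at once) (((z of mark_near_left in the frame of housing below 0.0525 m and value of joint clip_near_left below 0.04 rad) or (z of mark_near_right in the frame of housing below 0.0525 m and value of joint clip_near_right below 0.04 rad) or (z of mark_far_left in the frame of housing below 0.0525 m and value of joint clip_far_left below 0.04 rad) or (z of mark_far_right in the frame of housing below 0.0525 m and value of joint clip_far_right below 0.04 rad)) and z of any of mark_near_left, mark_near_right, mark_far_left, mark_far_right in the frame of housing above 0.052 m), for 0.1 s.
At the end, for the whole second after the job is handed in: All four press marks are within 3 mm of their home height (47 mm above the housing's underside), all four clips have sprung back upright over the cover's edge (under 0.04 rad), and the cover is at rest (z of each of mark_near_left, mark_near_right, mark_far_left, mark_far_right in the frame of housing below 0.05 m and value of joint each of clip_near_left, clip_near_right, clip_far_left, clip_far_right below 0.04 rad and linear speed of cover below 0.02 m/s); the robot touches nothing.
It fails at once if a bystander (vial, bottle or hex key) is shifted more than 25 mm (distance of any of red_vial, oil_bottle, hex_key from where it was at the start of the episode above 0.025 m).
It also fails if it takes over 45 s, if anything falls off the work surface, if the arm or the gripper's body presses on something with over 40 N, if the wrist force passes 120 N, or if a joint passes its speed limit or range.

## Working session

There is one attempt and no reset: what is moved stays moved. The work goes in short steps, each a Python script; the robot and the scene stay as the last script left them, time stands still between calls to the robot, and variables do not carry over. Pictures are saved under pics/ and viewed, about 8 in all and at most 12, crops included, and the job is handed in when it is done.

```bash
mkdir -p pics
python3 - <<'E'
from rig import *
import cv2,numpy as np
for n in("scene","side"):
    im,d=camera(n); np.savez(f"pics/{n}0.npz",im=im,d=d)
    cv2.imwrite(f"pics/{n}0.png",im[:,:,::-1]); p=camera_params(n); print(n,p["K"].tolist(),p["position"],p["rotation"].tolist() if hasattr(p["rotation"],'tolist') else p["rotation"])
s=sense();print(s["time_s"],s["tcp_rot"],s["wrist_force"])
a=cv2.hconcat([cv2.imread("pics/scene0.png"),cv2.imread("pics/side0.png")])
E
```

```text
scene [[467.34087810471726, 0.0, 250.6472979159322], [0.0, 467.34087810471726, 192.12541478765962], [0.0, 0.0, 1.0]] [-0.20366011  0.5387207   0.44949096] [[-0.46193543790303376, -0.3753112003125959, 0.8035901655254691], [-0.8869134128588627, 0.1949650263686401, -0.4187758787037765], [0.0004992998870235561, -0.9061623151582691, -0.4229297923847749]]
side [[373.03500669596366, 0.0, 256.0728891956721], [0.0, 373.03500669596366, 188.1876726632818], [0.0, 0.0, 1.0]] [ 0.5505225  -0.69325136  0.51031824] [[0.9991260948339424, 0.02630274522559997, -0.03248403016057657], [0.04102652705569653, -0.46853795548561356, 0.8824902313040691], [0.007991914640702166, -0.8830517254741981, -0.4692076080344578]]
0.1 [[-3.55416299e-04 -9.68966547e-01  2.47191634e-01]
 [-1.67953084e-03  2.47191879e-01  9.68965094e-01]
 [-9.99998526e-01 -7.07799836e-05 -1.71526522e-03]] [-0.14529884 -0.1829376  -0.94500863]
```

View pics/scene0.png

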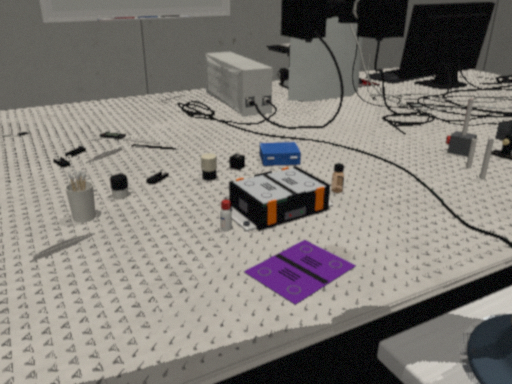

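View pics/side0.png

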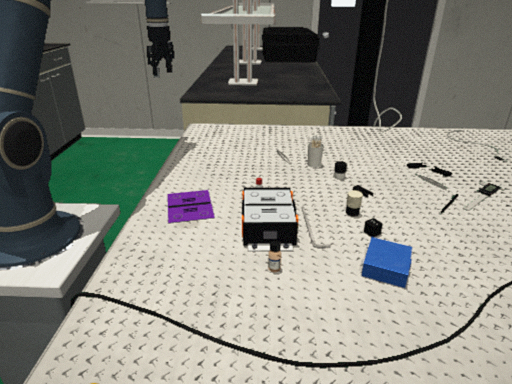

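The grey cover sits on the black housing at scene (280,185) and side (270,210). The lookalike is the flat purple plate at scene (300,270) and side (190,205). By the description I choose the grey one. The vial is at scene (226,213), the bottle at scene (338,178), and the hex key at side (315,230).

```bash
cat > h.py <<'E'
import numpy as np,cv2
from rig import *
def cloud(d,K,R,t):
    v,u=np.mgrid[:d.shape[0],:d.shape[1]]
    c=np.stack([(u-K[0,2])/K[0,0]*d,(v-K[1,2])/K[1,1]*d,d],-1)
    return c@np.asarray(R).T+np.asarray(t)
def wrist(name):
    s=sense(); im,d=camera("wrist"); p=camera_params("wrist"); T=np.array(p["tool_from_camera"])
    Rt=np.array(s["tcp_rot"]); R=Rt@T[:3,:3]; t=Rt@T[:3,3]+np.array(s["position"])
    cv2.imwrite(f"pics/{name}.png",im[:,:,::-1]); np.savez(f"pics/{name}.npz",im=im,d=d,K=np.array(p["K"]),R=R,t=t)
    return im,d,np.array(p["K"]),R,t
E
python3 - <<'E'
from h import *
for n,(u0,u1,v0,v1) in dict(scene=(215,345,150,230),side=(235,305,175,265)).items():
    z=np.load(f"pics/{n}0.npz");p=camera_params(n);P=cloud(z["d"],np.array(p["K"]),p["rotation"],p["position"])
    sub=P[v0:v1,u0:u1];c=z["im"][v0:v1,u0:u1].astype(int)
    m=(sub[...,2]>.05)&(sub[...,2]<.066)&(c.min(-1)>120)&(z["d"][v0:v1,u0:u1]>0)
    q=sub[m]; print(n,len(q),np.median(q,0),cv2.minAreaRect(q[:,:2].astype(np.float32)))
print(camera_params("wrist")["tool_from_camera"],camera_params("wrist")["K"])
E
```

```text
scene 1477 [0.54621054 0.09037793 0.05741756] ((0.6305074095726013, 0.08319025486707687), (0.2781924903392792, 0.15544700622558594), 3.1001181602478027)
side 1439 [0.55292222 0.06620586 0.05667326] ((0.5560911297798157, 0.060391753911972046), (0.1225217953324318, 0.3041655123233795), 3.9941937923431396)
[[-2.01036383e-04 -2.79227200e-01  9.60225041e-01 -1.16857664e-01]
 [-8.12782764e-04 -9.60224698e-01 -2.79227270e-01  6.99076199e-02]
 [ 9.99999649e-01 -8.36589204e-04 -3.39109557e-05  4.30501256e-04]
 [ 0.00000000e+00  0.00000000e+00  0.00000000e+00  1.00000000e+00]] [[328.20261284   0.         254.79554551]
 [  0.         328.20261284 187.76957149]
 [  0.           0.           1.        ]]
```

Run:
```python
from h import *
R=np.array([[0,-1,0],[0,0,1],[-1,0,0]],float)
movep([0.55,0.075,0.26],R); command_gripper(0.0,40)
im,d,K,Rc,t=wrist("w0"); P=cloud(d,K,Rc,t); s=sense(); print(s["time_s"],s["position"],s["finger_gap"],s["wrist_force"])
hsv=cv2.cvtColor(im,cv2.COLOR_RGB2HSV)
m=cv2.inRange(hsv,(5,150,120),(22,255,255))
n,l,st,c=cv2.connectedComponentsWithStats(m)
for i in range(1,n):
    if st[i,4]>60: q=P[l==i]; print(st[i],c[i].round(),np.median(q,0).round(4),"top",np.median(q[q[:,2]>.055],0).round(4))
```

```text
3.3833 [0.54999293 0.07498178 0.25999529] -0.00020100410554287914 [ 0.08174605 -0.21389649 -0.76370448]
[308  98  19   7  95] [317. 101.] [0.488  0.1332 0.0587] top [0.4872 0.1334 0.0588]
[310 219  17   6  76] [318. 222.] [0.6096 0.1412 0.0585] top [0.6097 0.1413 0.0586]
```

View pics/w0.png

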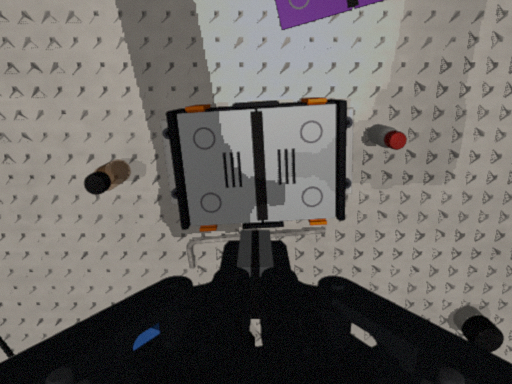

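The view shows the grey cover lying in the housing with four orange clips. The rings are at NR (204,139), NL (311,131), FL (312,196) and FR (211,203). The bottle is at (97,182), the vial at (397,140) and the hex key along row 235. Now I'll turn the rings into positions.

Run:
```python
from h import *
z=np.load("pics/w0.npz");K,Rc,t=z["K"],z["R"],z["t"];P=cloud(z["d"],K,Rc,t)
def ray(u,v,h):
    r=Rc@np.array([(u-K[0,2])/K[0,0],(v-K[1,2])/K[1,1],1]);return t+r*(h-t[2])/r[2]
g=cv2.cvtColor(z["im"],cv2.COLOR_RGB2GRAY);out={}
for n,(u,v) in dict(NL=(311,131),NR=(204,139),FL=(312,196),FR=(211,203)).items():
    b=cv2.resize(g[v-20:v+21,u-20:u+21],None,fx=4,fy=4,interpolation=cv2.INTER_CUBIC)
    c=cv2.HoughCircles(b,cv2.HOUGH_GRADIENT,1,200,param1=60,param2=12,minRadius=32,maxRadius=60)
    print(n,c,"depth z",P[v,u].round(4))
    cu,cv_=(c[0,0,:2]/4-.375+[u-20,v-20]) if c is not None else (u,v)
    out[n]=ray(cu,cv_,.0575); print((cu,cv_),out[n].round(4))
A=np.array([[-33,52],[-33,-52],[33,52],[33,-52]])/1000.;B=np.array([out[k][:2] for k in("NL","NR","FL","FR")])
ac=A;bc=B-B.mean(0);U,S,V=np.linalg.svd(ac.T@bc);Rr=(U@V).T
f=ac@Rr.T+B.mean(0);print("centre",B.mean(0),"yaw",np.degrees(np.arctan2(Rr[1,0],Rr[0,0])),"resid mm",((B-f)*1000).round(1).tolist());print(f.round(4).tolist())
np.savez("marks.npz",f=f,R=Rr)
```

```text
NL [[[83.5 79.5 42.7]]] depth z [0.5162 0.1297 0.056 ]
(np.float64(311.5), np.float64(130.5)) [0.5156 0.1299 0.0575]
NR [[[78.5 78.5 45.5]]] depth z [0.5237 0.0258 0.0572]
(np.float64(203.25), np.float64(138.25)) [0.5229 0.0252 0.0575]
FL [[[81.5 81.5 41. ]]] depth z [0.582  0.1337 0.0569]
(np.float64(312.0), np.float64(196.0)) [0.5819 0.1336 0.0575]
FR [[[78.5 77.5 41.4]]] depth z [0.5894 0.0301 0.0572]
(np.float64(210.25), np.float64(202.0)) [0.5882 0.0294 0.0575]
centre [0.55214442 0.07951285] yaw 3.669045672152791 resid mm [[-0.3, 0.6], [0.4, -0.3], [0.1, 0.0], [-0.2, -0.3]]
[[0.5159, 0.1293], [0.5225, 0.0255], [0.5817, 0.1335], [0.5884, 0.0297]]
```

```bash
cat >> h.py <<'E'
def press(i,F=20):
    m=np.load("marks.npz");x,y=m["f"][i];r=m["R"]
    R=np.eye(3);R[:2,:2]=r;R=R@np.array([[0,-1,0],[0,0,1],[-1,0,0]],float)
    move_l([x,y,.115],R,feed=.15);move_l([x,y,.088],feed=.1);sleep(.15)
    f0=np.array(sense()["wrist_force"])
    hit=move_l([x,y,.064],feed=.02,until_force=F)
    s=sense();print("NL NR FL FR".split()[i],hit,"tip z",round(s["position"][2]-.025,4),"dF",(np.array(s["wrist_force"])-f0).round(1),"t",s["time_s"])
    sleep(.15);move_l([x,y,.115],feed=.12)
E
python3 - <<'E'
from h import *
m=np.load("marks.npz");x,y=m["f"][0];movep([x,y,.15],np.array([[0,-1,0],[0,0,1],[-1,0,0]],float))
press(0)
im,d,K,Rc,t=wrist("w1")
E
```

```text
NL True tip z 0.05 dF [-1.2 -0.1  7.2] t 5.675
```

Run:
```python
from h import *
press(0,22)
x,y=np.load("marks.npz")["f"].mean(0)
move_l([x,y,.26],feed=.2)
im,d,K,Rc,t=wrist("w2");P=cloud(d,K,Rc,t)
for q in np.load("marks.npz")["f"]:
    k=(np.hypot(P[...,0]-q[0],P[...,1]-q[1])<.008)&(P[...,2]<.07)&(P[...,2]>.03);print(k.sum(),np.median(P[k][:,2]) if k.any() else None)
cv2.imwrite("pics/w2c.png",cv2.resize(im[70:260,150:370,::-1],None,fx=3,fy=3))
print(sense()["time_s"])
```

```text
NL True tip z 0.0499 dF [-1.4  0.5  9.6] t 7.9333
211 0.0492778299890414
217 0.05574616576203162
181 0.05336986396749982
186 0.05784582173780681
9.5667
```

View pics/w2c.png

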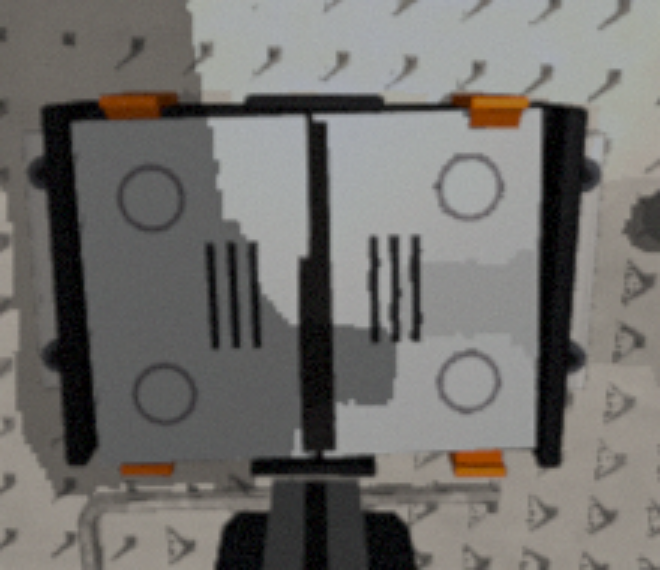

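The NL clip's nose at crop (497,110) now overlaps the cover. That mark reads 49 mm and the others 53–58 mm, so one corner is in. Now the rest.

Run:
```python
from h import *
for i in (1,2,3): press(i,21)
for i in (0,1): press(i,22)
x,y=np.load("marks.npz")["f"].mean(0)
move_l([x,y,.26],feed=.2)
im,d,K,Rc,t=wrist("w3");P=cloud(d,K,Rc,t)
for q in np.load("marks.npz")["f"]:
    k=(np.hypot(P[...,0]-q[0],P[...,1]-q[1])<.008)&(P[...,2]<.07)&(P[...,2]>.03);print(k.sum(),np.median(P[k][:,2]) if k.any() else None)
cv2.imwrite("pics/w3c.png",cv2.resize(im[70:260,150:370,::-1],None,fx=3,fy=3))
print(sense()["time_s"])
```

```text
NR True tip z 0.0491 dF [-1.5 -0.7  7. ] t 12.1167
FL True tip z 0.0479 dF [-0.9 -1.4  6.9] t 15.125
FR True tip z 0.0471 dF [-0.7 -0.   5.7] t 18.0167
NL True tip z 0.0471 dF [-2.6 -0.5  5.5] t 21.0333
NR True tip z 0.0471 dF [-1.2 -0.5  5.2] t 23.9167
203 0.04656493028360126
203 0.04662090126527135
175 0.04650949157832551
169 0.04645518118329228
25.5667
```

View pics/w3c.png

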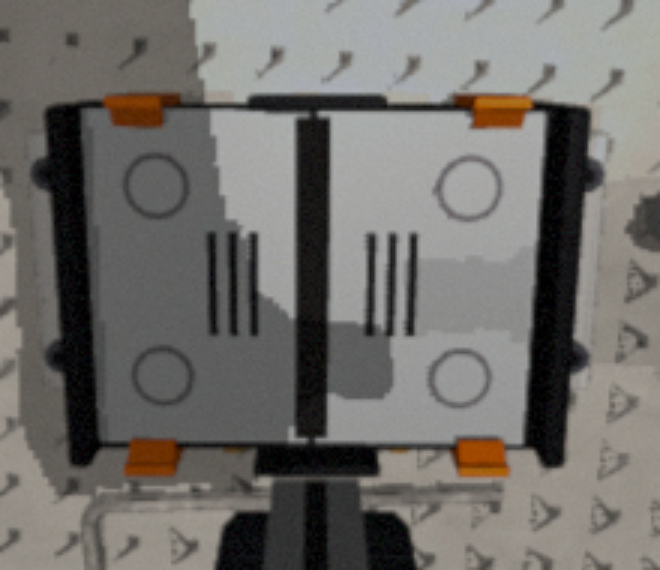

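All four noses now overlap the cover, at crop (135,110), (500,110), (152,457) and (482,457). All four marks read 46.5 mm, and the arm is clear above, so I'm handing in.

```bash
python3 -c "
from rig import *
finish_job()"
```

```text
the job is handed in; nothing more can be done
```

I pressed the grey cover down one corner at a time with closed fingers and handed the job in with the arm well clear, at about 26 s of the 45 s allowed. I started at near left, then did near right, far left and far right, and pressed near left and near right once more at the end.

- **Corner by corner:** after near left went in, its mark read 49 mm while the others still read 53–58 mm. I checked this after its second press. The first press stopped at the same height, so I can't say which one snapped it in.
- **Final check:** all four marks read 46.5 mm by depth (home is 47 mm, the calibration is good to about 2 mm). All four clip noses visibly overlap the cover's edge in the last picture; I did not measure the clip angles themselves.
- **Force:** each press stopped at its 20–22 N limit. The readings taken just after each stop were only 5–10 N, so they don't confirm the peak force.
- **Small things round the housing:** the arm went nowhere near the vial, bottle or hex key. I did not measure their positions again afterwards.

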